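Clamp a valve block for its leak check, then release it

ROBOT

A 6-joint arm with a two-finger parallel gripper is mounted at the origin on the work surface. World frame = base frame: x ahead of the robot, y to its left, z up, the work surface at z = 0. Lengths are in m, angles in degrees, forces in N, time in s.
With the tool pointing down it reaches from about 0.4 to 0.825 m from the base axis. Payload 7 kg.
Tool frame: the origin (TCP) lies midway between the tips of the shut fingers; the grasp point (between the pads) lies 19 mm behind it (r.grip_depth is the distance from the TCP to the grasp point, in m); z points along the fingers, y is the line along which they close (so a half turn about z gives the same grasp; the last joint's range is limited). The gripper opens to 88 mm and grips with 3 to 60 N. Pads are 19 mm wide; open, the fingers measure 130 mm over their backs; the gripper's body (78 mm by 193 mm) begins 47 mm behind the grasp point.
Start: joints at [85.778, 20.546, 0.682, 0, -70.136, -16.507], TCP at [0.239, 0.631, 0.227] pointing down, gripper open.
Joint ranges: [-176.03, 176.03], [-82.01, 121.73], [-58.28, 71.71], [-173.87, 95.51], [-174.79, -0.11], [-173.66, 173.66]. Speed limits (degrees/s): [136.94, 136.94, 172.46, 180, 180, 180].

INTERFACE

Orientations are given as [roll, pitch, yaw] about the fixed x, y, z axes, in that order (R = Rz(yaw) Ry(pitch) Rx(roll)).
In Python, from plant import r, capture, close_job, search_frame, outline_of gives the robot as it stands.
- The arm moves only by the shell command python3 -m creep 'ROWS' [FORCE]. ROWS is JSON, a list of rows, each a list of 7 numbers: the finger opening in mm, from 0 to 87.6, then the shift along the world's x, y, z in units of 25 mm (1.0 is 25 mm), then the turn, a rotation vector about the world's x, y, z in degrees. In form: [[hand, x, y, z, ax, ay, az], ...]. A call has 1 to 8 rows; each row shifts and turns the commanded pose from where the row before left it; what a row does not reach is not made up. A row lasts 1/12 s, in which the tool goes at most 41.7 mm and 7.16 degrees, less where a joint would pass 70% of its speed; a pose out of reach is approached as far as the arm can. A call is refused whole if a number of a shift passes 1 or a number of a turn 7.16, either way. A call with a gripper value outside its range is refused whole. The fingers move at their own pace and stop on an object; FORCE is the grip in N (left out, the last holds). Time passes only in rows, so rows that do not move let the fingers close. It gives the time, the measured TCP pose, the force, the opening and the grip force at its end, in the units of the state.
- r.get_state(): the state, without advancing time (a new reading comes with each control period).
- capture(name): name is "scene" or "side" or "wrist"; returns a dict with "frame" (420x560x3 uint8, red, green, blue), "K" (3x3 intrinsics, pixels), "origin" and "rotation" of the camera in the world. Camera axes: x right, y down, z forward; pixel columns grow to the right and rows downward; lengths in m; the calibration is good to about 2 mm. A picture is of the moment at which its call begins. There is no depth.
- close_job(): hands the job in; it is judged then, once.
Trained networks look in a picture, given as the dict that the camera call returned (one of the last four; its "shot" number tells which), for a name from the list of things; names that differ only in an ending like _2 or _b are one class to them, and where a whole thing is asked for, a point or a joint stands for the part that bears it (a point fixed in the world has none). Each returns a list of dicts, best first, with "conf" (0 to 1); they miss things now and then, are a little off and sometimes report something else, mostly with a low value. They report only what shows in the picture. A call takes as long as a camera call. They do not tell look-alikes from the thing itself.
- search_frame(picture, target): "bbox" ([left, top, right, bottom] in pixels, round what is visible of it).
- outline_of(picture, target): "region" (420x560 bool, what is visible of it) and "bbox" ([left, top, right, bottom] in pixels, round what is visible of it).
The state is a dict: "time_s": time; "joints": joint angles; "qd": joint speeds; "joint_torque": joint torques, N m; "tcp_pos": TCP position; "eef_rot": TCP orientation; "contact_force": force on the tool from outside, world axes, zero at the start; "moment": the same for the moment, N m; "gripper_width": finger opening in m; "gripper_force": force on a finger pad.
Only numpy, scipy, OpenCV 4.12 (cv2) and the standard library are available. Lean on these libraries where they do the work, as an engineer would, in place of code of your own. Each camera call takes 0.05 s, during which the arm holds its last target. There are 200 camera calls.

TASK

The aluminium valve block stands in one of the two stations of the leak-check fixture; the other station holds only its yellow dust cover. Push the red handle of the block's own toggle clamp over centre so that the clamp locks down on the block by itself, take the gripper off the handle and leave it locked for about four seconds, then swing the clamp back until it is fully open. The block stays in its nest, and the other clamp, the cover and the things lying about are left alone.

Things in the scene. Friction and masses are not known exactly. Their poses are not given: they have to be found in the camera images.
- fixture: fixed leak-check fixture: aluminium plate, x -0.10 to 0.11, y -0.17 to 0.17, 15 mm thick; origin on its underside. Station 1 at y = +0.085, 2 at y = -0.085, each with a toggle clamp on the -x (robot) side (arm pivot x -0.025, z 0.067; cheeks up to z 0.075) and a nest on the +x side. Dial gauge between the nests, up to z 0.077. An open arm reaches up to z 0.17; a locked arm's top lies at z 0.10
- valve_block: the work: aluminium valve block 78 x 54 x 40 mm with brass stubs on three sides and a blue dot on top, 0.5 kg, standing in the nest of one of the two stations; origin at the centre of its underside
- dust_cover: yellow plastic dust cover 78 x 54 x 10 mm with a raised rib, lying in the nest of the other station; origin at the centre of its underside
- clamp1_arm (a joint): clamping arm of station 1 (rad): 0 = fully open (the arm stands 65 degrees above level), growing as it comes down; about 1.11 when the rubber first meets the block, about 1.14 (arm level) when locked on it
- clamp1_handle: handle of toggle clamp 1, swinging in the fixture's x-z plane: steel shank, red round grip 18 mm thick, 83 mm long; origin on its lower pin. Needs 1 to 3 N at its end, about 6 N forward over centre, 6 N to break open. Short of dead centre the rubber pushes it open again; past it, it snaps to the stop and stays
- clamp1_tip (a point): centre of the round end (9 mm radius) of clamp 1's red grip, at y = 0.085 in the fixture's frame. Its path in the fixture's frame (x, z in mm; lean back in degrees): (-146,157; 56) fully open, (-138,167; 52), (-116,186; 42), (-92,200; 32), (-67,210; 22), (-41,215; 12), (-34,215; 9) rubber meets block, (-16,216; 2), (-3,215; -4) dead centre, (2,217; -8) locked on its stop. 
- clamp1_pad: rubber-tipped spindle of clamp 1, 18 mm across, on the arm 75 mm from the arm's pivot; origin on that pivot, not on the rubber. Presses about 20 N when locked on the block
- nest1 (a point): centre of the floor of station 1's nest (made for a 78 x 54 mm foot, 2 to 3 mm free all round, between steel rails and stops 6 to 12 mm high), in the fixture's frame at (0.050, 0.085, 0.019)
- clamp2_arm (a joint): clamping arm of station 2 (rad): 0 = fully open (the arm stands 65 degrees above level), growing as it comes down; about 1.11 when the rubber first meets the block, about 1.14 (arm level) when locked on it
- clamp2_handle: handle of toggle clamp 2, swinging in the fixture's x-z plane: steel shank, red round grip 18 mm thick, 83 mm long; origin on its lower pin. Needs 1 to 3 N at its end, about 6 N forward over centre, 6 N to break open. Short of dead centre the rubber pushes it open again; past it, it snaps to the stop and stays
- clamp2_tip (a point): centre of the round end (9 mm radius) of clamp 2's red grip, at y = -0.085 in the fixture's frame. It moves as clamp 1's does: same x, z and lean in the fixture's frame. 
- clamp2_pad: rubber-tipped spindle of clamp 2, 18 mm across, on the arm 75 mm from the arm's pivot; origin on that pivot, not on the rubber. Presses about 20 N when locked on the block
- nest2 (a point): centre of the floor of station 2's nest (made for a 78 x 54 mm foot, 2 to 3 mm free all round, between steel rails and stops 6 to 12 mm high), in the fixture's frame at (0.050, -0.085, 0.019)
- spanner: bystander: steel open-ended spanner 190 mm long on the bench on the left of the fixture; origin under its middle
- gauge: bystander: black dial gauge 90 mm across, 35 mm high, with a brass stem, on the bench on the right of the fixture; origin under its centre
- weld_head: bystander: black tube-welding head, about 220 mm long, 42 mm high, on the far left; origin under the middle
- shutoff_valve: bystander: dark steel shut-off valve, 60 mm cube with a stem up to 105 mm, on the far right; origin under its centre
Not all that is in view belongs to the job. Leave any pink look-alike of the valve_block alone.

How it is judged (in metres and radians):
On the way:
1. the block's clamp is locked down on the block by itself, the robot off its handle, for three seconds (((horizontal distance between valve_block and nest1 below 0.012 m and value of joint clamp1_arm above 1.05 rad and contact force between clamp1_pad and valve_block above 8 N and contact force between clamp1_handle and the fingers below 0.3 N and contact force between clamp1_handle and the arm below 0.3 N) or (horizontal distance between valve_block and nest2 below 0.012 m and value of joint clamp2_arm above 1.05 rad and contact force between clamp2_pad and valve_block above 8 N and contact force between clamp2_handle and the fingers below 0.3 N and contact force between clamp2_handle and the arm below 0.3 N))), for 3 s.
At the end, for the whole second after the job is handed in: After the clamp has been locked on the block, untouched, for at least three seconds: both clamp arms are fully open (within 0.12 rad of their open stop) and at rest, the block sits flat and still in its own nest (within 6 mm), the dust cover in the other nest (value of joint each of clamp1_arm, clamp2_arm below 0.12 rad and velocity of joint each of clamp1_arm, clamp2_arm below 0.1 rad/s and (((horizontal distance between valve_block and nest1 below 0.006 m and z of valve_block in the frame of nest1 below 0.004 m) and (horizontal distance between dust_cover and nest2 below 0.012 m and z of dust_cover in the frame of nest2 below 0.004 m)) or ((horizontal distance between valve_block and nest2 below 0.006 m and z of valve_block in the frame of nest2 below 0.004 m) and (horizontal distance between dust_cover and nest1 below 0.012 m and z of dust_cover in the frame of nest1 below 0.004 m))) and angle between valve_block's own z axis and vertical below 0.06 rad and linear speed of valve_block below 0.02 m/s).
It fails at once if the clamp of the other station is swung (its handle end moved over 20 mm) ((horizontal distance between valve_block and nest1 above 0.09 m and distance of clamp1_tip from where it was at the start of the episode above 0.02 m) or (horizontal distance between valve_block and nest2 above 0.09 m and distance of clamp2_tip from where it was at the start of the episode above 0.02 m)).
It fails at once if the block is shifted over 12 mm or tipped over 9 degrees (distance of valve_block from where it was at the start of the episode above 0.012 m or angle between valve_block's own z axis and vertical above 0.16 rad).
It fails at once if the dust cover is moved over 12 mm (distance of dust_cover from where it was at the start of the episode above 0.012 m).
It fails at once if a bystander on the bench is moved over 20 mm (distance of any of spanner, gauge, weld_head, shutoff_valve from where it was at the start of the episode above 0.02 m).
It also fails if it takes over 58 s, if anything falls off the work surface, if the arm or the gripper's body presses on something with over 40 N, if the wrist force passes 120 N, or if a joint passes its speed limit or range.

## Working session

There is one attempt and no reset: what is moved stays moved. The work goes in short steps, Python scripts to look and compute and a shell command to move; the robot and the scene stay as the last step left them, time stands still between calls to the robot, and variables do not carry over. Pictures are saved under pics/ and viewed, at most 10 in all, crops included, and the job is handed in when it is done.

```bash
mkdir -p pics; cat > look.py <<'E'
from plant import r,capture,search_frame,outline_of
import cv2,sys,numpy as np
def snap(n,f):
    c=capture(n);cv2.imwrite('pics/'+f,c['frame'][:,:,::-1]);return c
def proj(c,p):
    q=np.array(c['rotation']).T@(np.array(p)-c['origin']);q=np.array(c['K'])@q;return q[:2]/q[2]
E
python3 - <<'E'
from look import *
for n in ('scene','side'):
    c=snap(n,n+'0.png');print(n,np.round(c['origin'],3).tolist(),np.round(c['rotation'],3).tolist(),np.round(c['K'],1).tolist())
    for t in ('fixture','valve_block','dust_cover','clamp1_handle','clamp1_pad','spanner','gauge'):
        print(t,[(np.round(d['bbox']).tolist(),round(d['conf'],2)) for d in search_frame(c,t)][:4])
print({k:np.round(v,3).tolist() for k,v in r.get_state().items()})
E
```

```text
scene [1.316, -0.779, 0.977] [-127.335, 0.735, 44.904] [[386.5, 0.0, 282.2], [0.0, 386.5, 210.2], [0.0, 0.0, 1.0]]
fixture [([243.0, 195.0, 349.0, 302.0], 0.57)]
valve_block [([308.0, 228.0, 333.0, 247.0], 0.87), ([237.0, 210.0, 257.0, 237.0], 0.69), ([274.0, 199.0, 296.0, 216.0], 0.62), ([319.0, 222.0, 363.0, 234.0], 0.47)]
dust_cover [([280.0, 265.0, 308.0, 280.0], 0.64)]
clamp1_handle [([270.0, 198.0, 296.0, 220.0], 0.71)]
clamp1_pad [([244.0, 220.0, 273.0, 249.0], 0.23)]
spanner [([314.0, 219.0, 365.0, 234.0], 0.48)]
gauge [([241.0, 290.0, 269.0, 325.0], 0.88)]
side [0.29, -1.352, 1.043] [-124.247, 0.654, -10.725] [[502.2, 0.0, 273.3], [0.0, 502.2, 209.6], [0.0, 0.0, 1.0]]
fixture [([253.0, 183.0, 356.0, 280.0], 0.7)]
valve_block [([221.0, 202.0, 245.0, 226.0], 0.97), ([294.0, 204.0, 320.0, 220.0], 0.82), ([218.0, 237.0, 242.0, 259.0], 0.74)]
dust_cover [([316.0, 237.0, 343.0, 251.0], 0.53)]
clamp1_handle [([253.0, 194.0, 282.0, 214.0], 0.58)]
clamp1_pad []
spanner [([272.0, 194.0, 314.0, 212.0], 0.59)]
gauge [([332.0, 273.0, 367.0, 300.0], 0.6)]
{'time_s': 0.8, 'joints': [85.777, 20.544, 0.683, 0.001, -70.138, -16.506], 'qd': [-0.051, 0.011, -0.028, -0.011, -0.022, 0.144], 'joint_torque': [0.0, -58.229, 29.329, 7.002, 0.013, -0.0], 'tcp_pos': [0.239, 0.631, 0.227], 'eef_rot': [-179.999, -0.0, -20.729], 'contact_force': [-0.89, -0.598, 0.038], 'moment': [-0.053, 0.002, -0.02], 'gripper_force': 0.0, 'gripper_width': 0.087}
```

```bash
python3 - <<'E'
import cv2
a=cv2.imread('pics/scene0.png')[170:340,200:400];cv2.imwrite('pics/a.png',cv2.resize(a,None,fx=3.5,fy=3.5,interpolation=2))
a=cv2.imread('pics/side0.png')[160:310,180:400];cv2.imwrite('pics/b.png',cv2.resize(a,None,fx=3.5,fy=3.5,interpolation=2))
E
```

```text
(no output)
```

View pics/a.png

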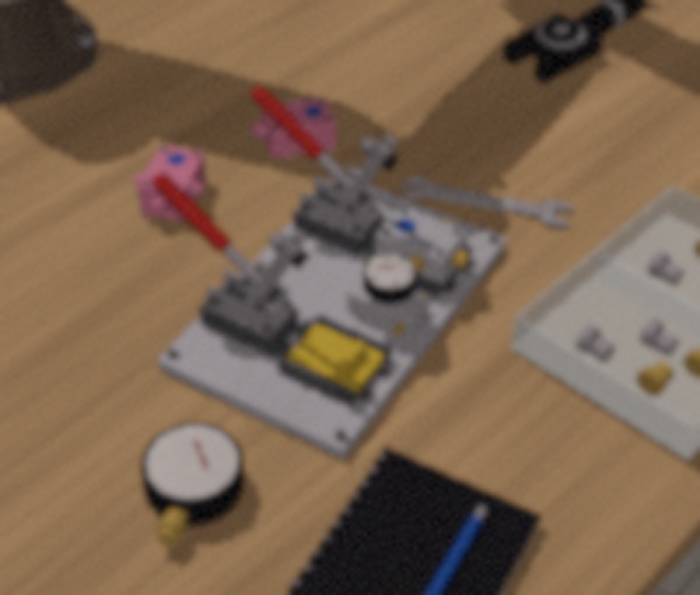

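View pics/b.png

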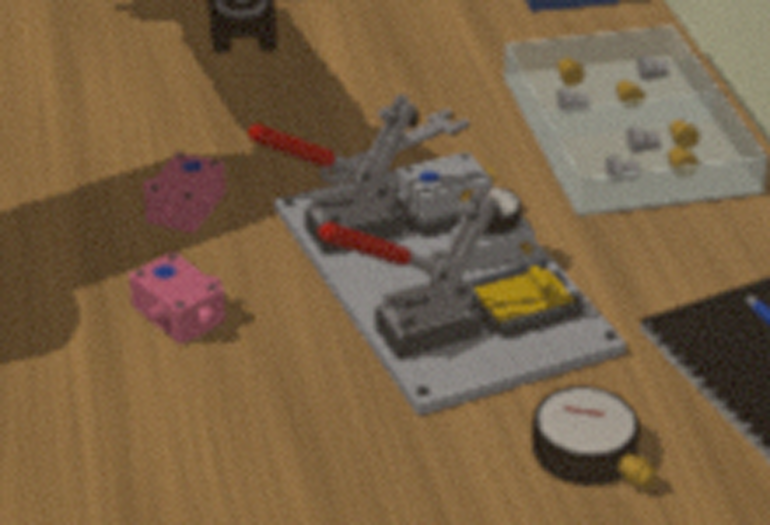

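Both views show the real block (blue dot, scene crop (405,225), side crop (430,178)) in station 1, with the yellow cover in station 2. The pink look-alikes lie behind the handles. I'll fit the fixture pose from the plate corners and handle tips.

```bash
cat > fit.py <<'E'
from look import *
from scipy.spatial.transform import Rotation as R
from scipy.optimize import least_squares
cams={'scene':(capture('scene'),(200,170)),'side':(capture('side'),(180,160))}
for c,_ in cams.values(): c['rotation']=R.from_euler('xyz',c['rotation'],degrees=True).as_matrix()
P=dict(a=(-.1,-.17,.015),b=(.11,-.17,.015),c=(.11,.17,.015),d=(-.1,.17,.015),t1=(-.146-.005,.085,.157+.003),t2=(-.151,-.085,.160))
O=[('scene','a',163,358),('scene','b',345,447),('scene','c',504,236),('scene','t1',260,93),('scene','t2',160,183),
('side','a',420,404),('side','b',628,346),('side','c',480,155),('side','d',277,200),('side','t1',255,132),('side','t2',325,231)]
def w(p,k):
    s,c=np.sin(p[2]),np.cos(p[2]);x,y,z=P[k];return (p[0]+c*x-s*y,p[1]+s*x+c*y,z)
def f(p):
    e=[]
    for n,k,u,v in O:
        c,o=cams[n];e+=list(proj(c,w(p,k))-(np.array((u,v))/3.5+o))
    return e
s=least_squares(f,(.5,0,0),loss='soft_l1')
print(s.x,np.degrees(s.x[2]));print(np.round(np.reshape(f(s.x),(-1,2)),1).tolist())
P['tip']=(-.146,.085,.157);print(w(s.x,'tip'))
E
python3 fit.py
```

```text
[ 0.63571367 -0.04333621  0.21021205] 12.044263539311524
[[-1.8, 0.6], [-0.7, 1.2], [0.8, 0.8], [-1.2, -0.2], [-0.8, -1.1], [0.1, -0.6], [0.4, -1.7], [-5.0, -1.1], [0.2, -0.9], [0.2, -0.7], [0.5, -0.7]]
(np.float64(0.4751908982800104), np.float64(0.009327228995498177), 0.157)
```

```bash
python3 -m creep '[[0,0.3,-1,0.2,0,0,4],[0,0.3,-1,0.2,0,0,4],[0,0.3,-1,0,0,0,4],[0,0.3,-1,0,0,0,4],[0,0.3,-1,0,0,0,4],[0,0.3,-1,0,0,0,4],[0,0.3,-1,0,0,0,4],[0,0.3,-1,0,0,0,4]]' 20
python3 -m creep '[[0,0.3,-1,0,0,0,0],[0,0.3,-1,0,0,0,0],[0,0.3,-1,0,0,0,0],[0,0.3,-1,0,0,0,0],[0,0.3,-1,0,0,0,0],[0,0.3,-1,0,0,0,0],[0,0.3,-1,0,0,0,0],[0,0.3,-1,0,0,0,0]]'
```

```text
time_s: 1.57
tcp_pos: [0.2992, 0.43, 0.2367]
eef_rot: [-180.0, -0.0, 11.5]
contact_force: [0.4, 0.3, 0.7]
gripper_width: 0.04
gripper_force: 0.0
time_s: 2.23
tcp_pos: [0.3591, 0.2301, 0.2369]
eef_rot: [-180.0, -0.0, 11.3]
contact_force: [0.5, -0.1, 0.1]
gripper_width: 0.0006
gripper_force: 0.0
```

```bash
python3 -m creep '[[0,0.35,-1,0,0,0,0],[0,0.35,-1,0,0,0,0],[0,0.35,-1,0,0,0,0],[0,0.35,-1,0,0,0,0],[0,0.35,-1,0,0,0,0],[0,0.35,-1,0,0,0,0],[0,0.35,-1,0,0,0,0],[0,0.35,-1,0,0,0,0.7]]'
python3 -m creep '[[0,0.2,-0.5,0,0,0,0],[0,0.1,-0.5,0,0,0,0],[0,0,0,0,0,0,0]]'
python3 - <<'E'
from look import *
snap('wrist','w.png')
a=snap('scene','s1.png')['frame'][150:320,200:400,::-1];b=snap('side','d1.png')['frame'][140:310,180:380,::-1]
cv2.imwrite('pics/c.png',cv2.resize(np.hstack([a,b]),None,fx=2,fy=2,interpolation=2))
E
```

```text
time_s: 2.9
tcp_pos: [0.4292, 0.03, 0.237]
eef_rot: [-180.0, -0.1, 12.0]
contact_force: [1.3, 0.9, -0.1]
gripper_width: 0.0001
gripper_force: 0.0
time_s: 3.15
tcp_pos: [0.4366, 0.0046, 0.2366]
eef_rot: [180.0, 0.0, 11.9]
contact_force: [0.8, 0.8, -0.9]
gripper_width: 0.0002
gripper_force: 0.0
```

View pics/c.png

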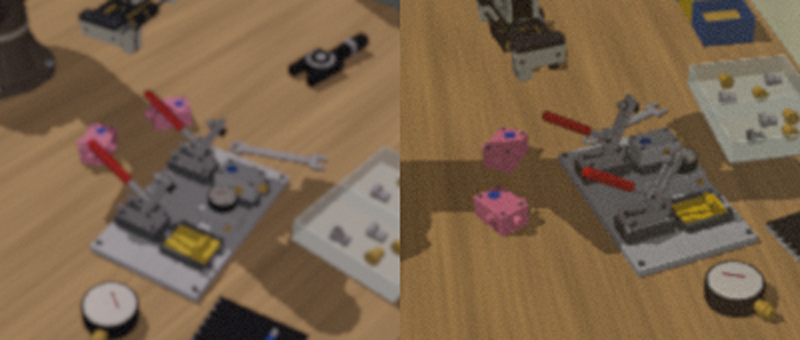

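View pics/w.png

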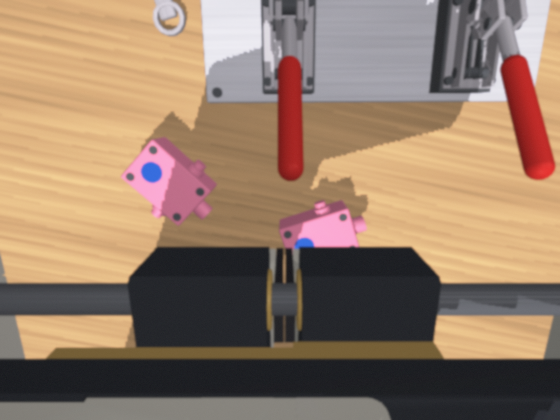

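The wrist view shows grip 1's end at about (290,170), straight ahead of the shut fingers at (285,300). The plate edge is level, so the yaw is right. I'll check the tip position numerically.

```bash
python3 - <<'E'
from look import *
from scipy.spatial.transform import Rotation as R
c=capture('wrist');M=R.from_euler('xyz',c['rotation'],degrees=True).as_matrix()
def ray(u,v,z):
    d=M@np.linalg.inv(c['K'])@np.array((u,v,1));return np.round(c['origin']+d*(z-c['origin'][2])/d[2],4)
print('tip centre',ray(290,168,.157),'tip2',ray(541,168,.157),'corner -x+y',ray(204,102,.015),'edge',ray(548,102,.015))
c['rotation']=M
print('pred tip',proj(c,(.4752,.0093,.157)), 'tcp',proj(c,r.get_state()['tcp_pos']))
E
```

```text
tip centre [0.4721 0.0095 0.157 ] tip2 [ 0.5078 -0.1584  0.157 ] corner -x+y [0.4998 0.1047 0.015 ] edge [ 0.574  -0.2452  0.015 ]
pred tip [291.26887248 163.7120575 ] tcp [282.81665039 265.18147191]
```

```bash
python3 -m creep '[[0,0,0,-0.9,0,0,0],[0,0,0,-0.9,0,0,0],[0,0,0,-0.9,0,0,0],[0,0,0,-0.9,0,0,0],[0,0,0,-0.2,0,0,0],[0,0.3,0.06,0,0,0,0],[0,0.3,0.06,0,0,0,0],[0,0,0,0,0,0,0]]'
python3 -m creep '[[0,0.3,0.06,0.3,0,0,0],[0,0.3,0.06,0.3,0,0,0],[0,0.3,0.06,0.3,0,0,0],[0,0.3,0.06,0.3,0,0,0],[0,0,0,0,0,0,0]]'
```

```text
time_s: 4.02
tcp_pos: [0.453, 0.0098, 0.1428]
eef_rot: [180.0, -0.0, 12.0]
contact_force: [-4.0, -2.2, 3.5]
gripper_width: 0.0004
gripper_force: 1.8
time_s: 4.43
tcp_pos: [0.4847, 0.0162, 0.1744]
eef_rot: [-180.0, -0.3, 12.0]
contact_force: [0.1, 0.1, 0.3]
gripper_width: 0.0002
gripper_force: 0.0
```

```bash
python3 - <<'E'
from look import *
a=snap('wrist','w2.png')['frame'][:,:,::-1];b=snap('side','d2.png')['frame'][140:310,180:380,::-1]
b=cv2.resize(b,(494,420));cv2.imwrite('pics/e.png',cv2.resize(np.hstack([a,b]),(798,318)))
E
```

```text
(no output)
```

View pics/e.png

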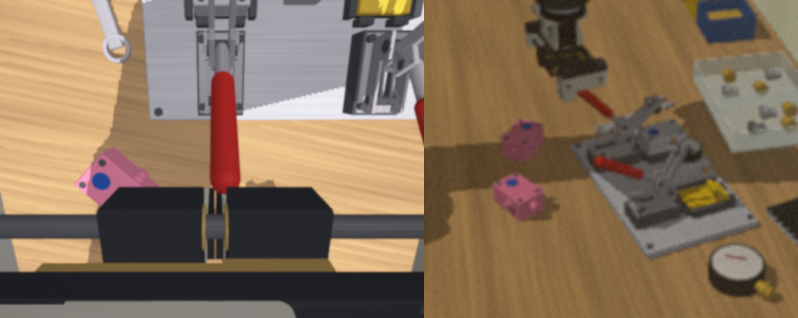

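The handle came along: its grip end sits right against the fingers at (225,187), a few mm to the right of centre. I'll carry on and recentre.

```bash
python3 -m creep '[[0,0.32,0.0,0.2,0,0,0],[0,0.32,0.0,0.2,0,0,0],[0,0.32,0.01,0.2,0,0,0],[0,0.31,0.066,0.13,0,0,0],[0,0.31,0.066,0.13,0,0,0],[0,0.31,0.066,0.13,0,0,0],[0,0,0,0,0,0,0]]'
python3 -m creep '[[0,0.31,0.066,0.07,0,0,0],[0,0.31,0.066,0.07,0,0,0],[0,0.31,0.066,0.07,0,0,0],[0,0.15,0.03,0,0,0,0],[0,0,0,0,0,0,0],[0,0,0,0,0,0,0]]'
python3 - <<'E'
from look import *
c=capture('wrist');a=c['frame'][:,:,::-1]
print([(np.round(d['bbox']).tolist(),round(d['conf'],2)) for d in search_frame(c,'clamp1_handle')])
b=snap('side','d3.png')['frame'][140:310,180:380,::-1]
b=cv2.resize(b,(494,420));cv2.imwrite('pics/f.png',cv2.resize(np.hstack([a,b]),(798,318)))
E
```

```text
time_s: 5.12
tcp_pos: [0.5307, 0.0209, 0.1968]
eef_rot: [180.0, -0.1, 12.0]
contact_force: [0.2, -0.5, -0.0]
gripper_width: 0.001
gripper_force: 0.0
time_s: 5.62
tcp_pos: [0.5557, 0.0262, 0.2012]
eef_rot: [-180.0, 0.0, 12.0]
contact_force: [-0.1, 0.9, -0.1]
gripper_width: 0.0005
gripper_force: 0.0
[([264.0, 139.0, 306.0, 244.0], 0.67)]
```

View pics/f.png

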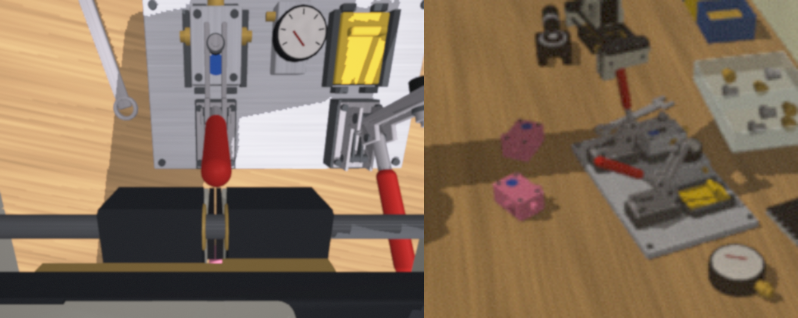

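```bash
python3 -m creep '[[0,0.3,0.063,0,0,0,0],[0,0.3,0.063,0,0,0,0],[0,0.3,0.063,0,0,0,0],[0,0.16,0.033,0,0,0,0],[0,0.16,0.033,0,0,0,0],[0,0.16,0.033,0,0,0,0],[0,0,0,0,0,0,0]]'
python3 -m creep '[[0,0.08,0.017,0,0,0,0],[0,0.08,0.017,0,0,0,0],[0,0.08,0.017,0,0,0,0],[0,0,0,0,0,0,0]]'
```

```text
time_s: 6.35
tcp_pos: [0.5915, 0.0338, 0.2013]
eef_rot: [-180.0, -0.0, 12.0]
contact_force: [0.1, 0.2, 1.2]
gripper_width: 0.0002
gripper_force: 0.0
time_s: 6.68
tcp_pos: [0.5966, 0.0348, 0.2015]
eef_rot: [180.0, -0.0, 12.0]
contact_force: [0.0, 0.3, 0.0]
gripper_width: 0.0007
gripper_force: 0.0
```

```bash
python3 -m creep '[[0,0.08,0.017,0,0,0,0],[0,0.08,0.017,0,0,0,0],[0,0,0,0,0,0,0]]'
python3 - <<'E'
from look import *
c=capture('wrist');a=c['frame'][:,:,::-1]
b=snap('side','d4.png')['frame'][140:310,180:380,::-1]
b=cv2.resize(b,(494,420));cv2.imwrite('pics/g.png',cv2.resize(np.hstack([a,b]),(798,318)))
E
```

```text
time_s: 6.93
tcp_pos: [0.5984, 0.0348, 0.2012]
eef_rot: [180.0, 0.2, 12.0]
contact_force: [-7.8, -0.6, 4.5]
gripper_width: 0.0004
gripper_force: 4.0
```

View pics/g.png

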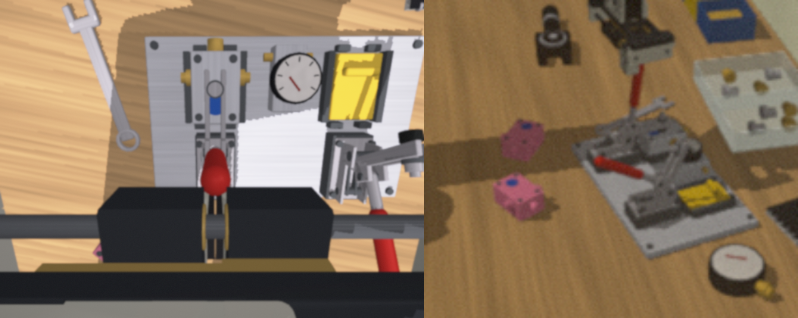

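The handle is near upright and loaded (7.8 N), so it's close to dead centre. I'll push a little further.

```bash
for i in 1; do python3 -m creep '[[0,0.08,0.017,0,0,0,0],[0,0.08,0.017,0,0,0,0],[0,0,0,0,0,0,0]]'; done
python3 -m creep '[[0,0.08,0.017,0,0,0,0],[0,0.08,0.017,0,0,0,0],[0,0,0,0,0,0,0]]'
```

```text
time_s: 7.28
tcp_pos: [0.5997, 0.0348, 0.201]
eef_rot: [180.0, 0.5, 11.9]
contact_force: [-16.7, -1.8, 11.1]
gripper_width: 0.0005
gripper_force: 8.9
time_s: 7.53
tcp_pos: [0.6011, 0.0348, 0.2008]
eef_rot: [179.9, 0.8, 11.9]
contact_force: [-26.4, -2.5, 15.0]
gripper_width: 0.0005
gripper_force: 13.8
```

The force is well past the 6 N needed, so the handle must be on its stop. I'll back off and check that it stays.

```bash
python3 -m creep '[[0,-0.3,-0.063,0,0,0,0],[0,-0.5,-0.1,0,0,0,0],[0,-0.5,-0.1,0,0,0,0],[0,-0.5,-0.1,0,0,0,0],[0,-0.5,-0.1,0,0,0,0],[0,0,0,0,0,0,0]]'
python3 - <<'E'
from look import *
from scipy.spatial.transform import Rotation as R
c=capture('wrist');a=c['frame'][:,:,::-1]
b=snap('side','d5.png')['frame'][140:310,180:380,::-1]
b=cv2.resize(b,(494,420));cv2.imwrite('pics/h.png',cv2.resize(np.hstack([a,b]),(798,318)))
p=np.array((.636,-.043,0));f=np.array((.978,.208,0));g=np.array((-.208,.978,0))
for n in('wrist','side','scene'):
    c=capture(n);c['rotation']=R.from_euler('xyz',c['rotation'],degrees=True).as_matrix()
    for t in ('clamp1_handle',):
        print(n,t,[(np.round(d['bbox']).tolist(),round(d['conf'],2)) for d in search_frame(c,t)])
    for x,z in((-.041,.215),(-.016,.216),(.002,.217)): print(x,np.round(proj(c,p+f*x+g*.085+[0,0,z])))
E
```

```text
time_s: 8.03
tcp_pos: [0.5491, 0.0253, 0.202]
eef_rot: [-180.0, -0.0, 12.0]
contact_force: [-0.9, 0.7, -0.4]
gripper_width: 0.0007
gripper_force: 0.0
wrist clamp1_handle [([264.0, 107.0, 307.0, 186.0], 0.93)]
-0.041 [283. 219.]
-0.016 [283. 162.]
0.002 [283. 117.]
side clamp1_handle [([285.0, 172.0, 296.0, 209.0], 0.54), ([317.0, 235.0, 342.0, 251.0], 0.34)]
-0.041 [284. 175.]
-0.016 [291. 174.]
0.002 [296. 172.]
scene clamp1_handle [([296.0, 195.0, 313.0, 225.0], 0.52)]
-0.041 [299. 193.]
-0.016 [306. 195.]
0.002 [310. 196.]
```

View pics/h.png

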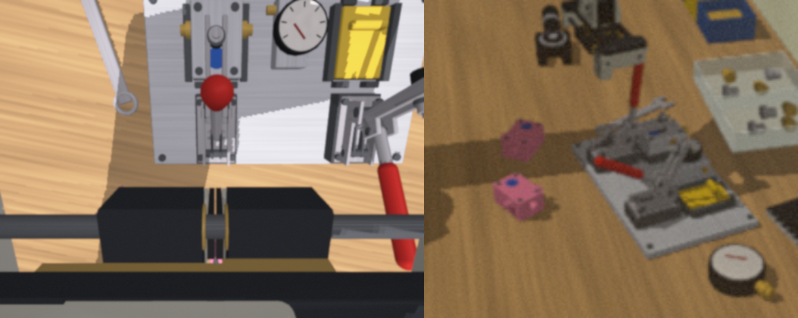

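The handle has stayed: the grip end is at wrist pixel (285,122), which matches the locked position (283,117). I'll go up and over to the far side while it stays locked, then wait.

```bash
python3 -m creep '[[0,0,0,0.6,0,0,0],[0,0,0,0.8,0,0,0],[0,0,0,0.8,0,0,0],[0,0,0,0,0,0,0],[0,0.5,0.106,0,0,0,0],[0,0.7,0.15,0,0,0,0],[0,0.7,0.15,0,0,0,0],[0,0.7,0.15,0,0,0,0]]'
python3 -m creep '[[0,0.7,0.15,0,0,0,0],[0,0.7,0.15,0,0,0,0],[0,0.2,0.04,0,0,0,0],[0,0,0,0,0,0,0],[0,0,0,-0.8,0,0,0],[0,0,0,-0.8,0,0,0],[0,0,0,-0.6,0,0,0],[0,0,0,0,0,0,0]]'
for i in 1 2 3 4 5; do python3 -m creep '[[0,0,0,0,0,0,0],[0,0,0,0,0,0,0],[0,0,0,0,0,0,0],[0,0,0,0,0,0,0],[0,0,0,0,0,0,0],[0,0,0,0,0,0,0],[0,0,0,0,0,0,0],[0,0,0,0,0,0,0]]' >o; done; cat o
python3 - <<'E'
from look import *
from scipy.spatial.transform import Rotation as R
p=np.array((.636,-.043,0));f=np.array((.978,.208,0));g=np.array((-.208,.978,0))
for n in('side','scene'):
    c=capture(n);c['rotation']=R.from_euler('xyz',c['rotation'],degrees=True).as_matrix()
    print(n,[(np.round(d['bbox']).tolist(),round(d['conf'],2)) for d in search_frame(c,'clamp1_handle')])
d=np.array(r.get_state()['tcp_pos'])-p;print(d@f,d@g)
E
```

```text
time_s: 9.1
tcp_pos: [0.6166, 0.0397, 0.2563]
eef_rot: [-180.0, -0.0, 12.0]
contact_force: [0.1, -0.3, -0.2]
gripper_width: 0.0006
gripper_force: 0.0
time_s: 9.77
tcp_pos: [0.6529, 0.0475, 0.198]
eef_rot: [-180.0, 0.3, 11.9]
contact_force: [-0.9, 0.2, -0.4]
gripper_width: 0.0005
gripper_force: 0.0
time_s: 13.1
tcp_pos: [0.6557, 0.048, 0.2016]
eef_rot: [180.0, 0.0, 12.0]
contact_force: [-0.1, -0.4, 0.5]
gripper_width: 0.0003
gripper_force: 0.0
side [([284.0, 170.0, 294.0, 209.0], 0.62)]
scene [([302.0, 203.0, 311.0, 220.0], 0.53), ([270.0, 237.0, 289.0, 253.0], 0.52)]
0.03817359437608602 0.08491931907823132
```

```bash
python3 -m creep '[[0,-0.28,-0.06,0,0,0,0],[0,-0.28,-0.06,0,0,0,0],[0,-0.2,-0.043,0,0,0,0],[0,-0.2,-0.043,0,0,0,0],[0,-0.2,-0.043,0,0,0,0],[0,0,0,0,0,0,0]]'
python3 -m creep '[[0,-0.2,-0.043,0,0,0,0],[0,-0.2,-0.043,0,0,0,0],[0,-0.28,-0.06,0,0,0,0],[0,-0.28,-0.06,0,0,0,0],[0,-0.2,-0.043,0,0,0,0],[0,0,0,0,0,0,0]]'
```

```text
time_s: 13.8
tcp_pos: [0.6257, 0.0416, 0.2021]
eef_rot: [-180.0, -0.0, 12.0]
contact_force: [-0.6, -1.2, -0.9]
gripper_width: 0.0005
gripper_force: 0.0
time_s: 14.3
tcp_pos: [0.5967, 0.0354, 0.2019]
eef_rot: [-180.0, -0.0, 12.0]
contact_force: [0.3, 0.1, 0.1]
gripper_width: 0.0006
gripper_force: 0.3
```

```bash
python3 -m creep '[[0,-0.31,-0.066,-0.02,0,0,0],[0,-0.31,-0.066,-0.02,0,0,0],[0,-0.31,-0.066,-0.04,0,0,0],[0,-0.31,-0.066,-0.04,0,0,0],[0,-0.31,-0.066,-0.06,0,0,0],[0,-0.31,-0.066,-0.06,0,0,0],[0,0,0,0,0,0,0]]'
python3 -m creep '[[0,-0.29,-0.062,-0.17,0,0,0],[0,-0.29,-0.062,-0.17,0,0,0],[0,-0.29,-0.062,-0.18,0,0,0],[0,-0.27,-0.058,-0.23,0,0,0],[0,-0.27,-0.058,-0.23,0,0,0],[0,-0.27,-0.058,-0.22,0,0,0],[0,0,0,0,0,0,0]]'
python3 - <<'E'
from look import *
from scipy.spatial.transform import Rotation as R
p=np.array((.636,-.043,0));f=np.array((.978,.208,0));g=np.array((-.208,.978,0))
c=capture('wrist');a=c['frame'][:,:,::-1]
b=snap('side','d6.png')['frame'][140:310,180:380,::-1]
b=cv2.resize(b,(494,420));cv2.imwrite('pics/i.png',cv2.resize(np.hstack([a,b]),(798,318)))
d=np.array(r.get_state()['tcp_pos'])-p;print(d@f,d@g,d[2])
E
```

```text
time_s: 14.88
tcp_pos: [0.5491, 0.0252, 0.1953]
eef_rot: [-180.0, 0.1, 12.0]
contact_force: [0.2, 0.0, -0.5]
gripper_width: 0.0003
gripper_force: 0.0
time_s: 15.47
tcp_pos: [0.5068, 0.0161, 0.164]
eef_rot: [-180.0, 0.2, 11.9]
contact_force: [-0.7, -0.8, -0.2]
gripper_width: 0.0001
gripper_force: 0.0
-0.1119553425524188 0.08471553497490163 0.16532575160681318
```

View pics/i.png

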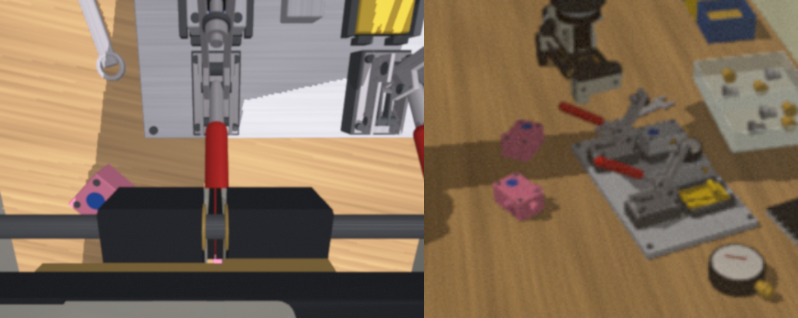

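The handle lies back parallel to the other one (side panel (580,112) against (610,165)), so it's nearly open. I'll press gently to the stop.

```bash
python3 -m creep '[[0,-0.12,-0.025,-0.13,0,0,0],[0,-0.12,-0.025,-0.13,0,0,0],[0,-0.12,-0.025,-0.13,0,0,0],[0,0,0,0,0,0,0],[0,0,0,0,0,0,0]]'
python3 -m creep '[[0,-0.03,-0.006,-0.05,0,0,0],[0,-0.03,-0.006,-0.05,0,0,0],[0,0,0,0,0,0,0]]'
```

```text
time_s: 15.98
tcp_pos: [0.5001, 0.0148, 0.1557]
eef_rot: [180.0, 0.0, 12.0]
contact_force: [-0.7, 0.4, 0.5]
gripper_width: 0.0003
gripper_force: 0.0
time_s: 16.23
tcp_pos: [0.4994, 0.0146, 0.154]
eef_rot: [180.0, -0.1, 12.0]
contact_force: [1.0, -0.5, 5.9]
gripper_width: 0.0001
gripper_force: 2.5
```

```bash
python3 -m creep '[[0,-0.03,-0.006,-0.05,0,0,0],[0,-0.03,-0.006,-0.05,0,0,0],[0,0,0,0,0,0,0]]'
python3 -m creep '[[0,0.1,0.02,0.3,0,0,0],[0,0.1,0.02,0.5,0,0,0],[0,0,0,0.8,0,0,0],[0,0,0,0.8,0,0,0],[0,-0.5,-0.1,0.8,0,0,0],[0,-0.8,-0.17,0.3,0,0,0],[0,-0.8,-0.17,0,0,0,0],[0,0,0,0,0,0,0]]'
python3 - <<'E'
from look import *
from scipy.spatial.transform import Rotation as R
p=np.array((.636,-.043,0));f=np.array((.978,.208,0));g=np.array((-.208,.978,0))
for n in('wrist','side','scene'):
    c=capture(n);c['rotation']=R.from_euler('xyz',c['rotation'],degrees=True).as_matrix()
    cv2.imwrite(f'pics/end_{n}.png',c['frame'][:,:,::-1])
    for t in('clamp1_handle','valve_block'):print(n,t,[(np.round(d['bbox']).tolist(),round(d['conf'],2)) for d in search_frame(c,t)])
    for x,z in((-.146,.157),(-.138,.167),(-.116,.186)): print(x,np.round(proj(c,p+f*x+g*.085+[0,0,z]),1))
a,b=cv2.imread('pics/end_wrist.png'),cv2.resize(cv2.imread('pics/end_side.png')[140:310,180:380],(494,420))
cv2.imwrite('pics/j.png',cv2.resize(np.hstack([a,b]),(798,318)))
E
```

```text
time_s: 16.48
tcp_pos: [0.4989, 0.0144, 0.1528]
eef_rot: [180.0, -0.2, 12.0]
contact_force: [-0.2, 0.0, 14.2]
gripper_width: 0.0007
gripper_force: 5.4
time_s: 17.15
tcp_pos: [0.4469, 0.0035, 0.239]
eef_rot: [-179.9, -0.0, 11.9]
contact_force: [-0.7, -0.5, -1.7]
gripper_width: 0.0005
gripper_force: 0.0
wrist clamp1_handle [([272.0, 34.0, 300.0, 191.0], 0.83)]
wrist valve_block [([120.0, 145.0, 215.0, 234.0], 0.88), ([277.0, 211.0, 361.0, 257.0], 0.74), ([270.0, 29.0, 302.0, 196.0], 0.46)]
-0.146 [283.5 176.6]
-0.138 [283.4 167.4]
-0.116 [283.3 135.3]
side clamp1_handle [([255.0, 192.0, 280.0, 205.0], 0.59)]
side valve_block [([222.0, 201.0, 247.0, 224.0], 0.75), ([219.0, 234.0, 244.0, 260.0], 0.59), ([294.0, 204.0, 324.0, 223.0], 0.55)]
-0.146 [254.6 197.4]
-0.138 [256.8 194.3]
-0.116 [263.  187.9]
scene clamp1_handle [([271.0, 199.0, 295.0, 218.0], 0.59), ([246.0, 219.0, 272.0, 246.0], 0.3)]
scene valve_block [([236.0, 210.0, 257.0, 234.0], 0.72), ([304.0, 228.0, 330.0, 248.0], 0.58), ([275.0, 200.0, 294.0, 213.0], 0.58)]
-0.146 [274.4 197.5]
-0.138 [276.2 195.9]
-0.116 [281.2 193.4]
```

View pics/j.png

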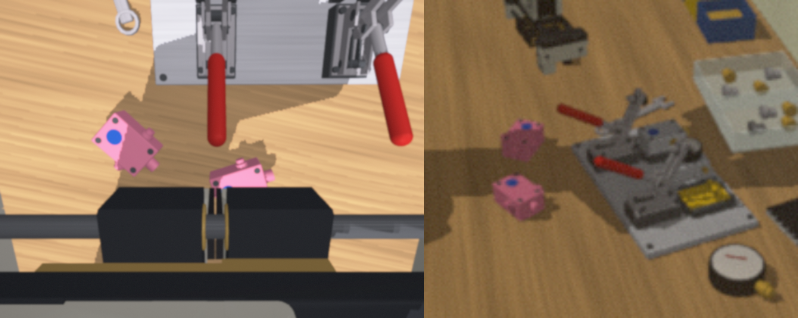

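Both handle ends now sit level in the wrist view, at (217,143) and (400,140), and the block is still in its nest. The clamp is fully open, so I'm handing in.

```bash
python3 -m creep '[[0,0,0,0,0,0,0],[0,0,0,0,0,0,0],[0,0,0,0,0,0,0],[0,0,0,0,0,0,0]]' >o; python3 -c "from plant import close_job;print(close_job())"
```

```text
the job is handed in; nothing more can be done
None
```

The block's own clamp (station 1) was pushed over centre and stayed locked, with the gripper off the handle, for about five seconds. I then swung it back to its open stop, with the block still in its nest, and handed the job in; no verdict was returned.

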